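# Open the push-and-turn grit bottle

### The arm

A 7-joint arm with a two-finger parallel gripper is mounted at the origin on the work surface. World frame = base frame: x ahead of the robot, y to its left, z up, the work surface at z = 0. Lengths are in m, angles in rad, forces in N, time in s.
With the tool pointing down it reaches from about 0.4 to 0.875 m from the base axis. Payload 6.5 kg.
Tool frame: the origin (TCP) lies at the very end of the fingers, on their centre line; the grasp point (between the pads) lies arm.grip_depth behind it (arm.grip_depth is the distance from the TCP to the grasp point, in m); z points along the fingers, y is the direction in which the jaws open and shut (so a half turn about z gives the same grasp; the last joint's range is limited). The gripper opens to 88 mm and grips with 3 to 60 N. Pads are 18 mm wide; open, the fingers measure 123 mm over their backs; the gripper's body (75 mm by 187 mm) begins 45 mm behind the grasp point.
Start: joints at [-1.302, 0.536, -0.004, 1.538, 0.003, 1.067, -0.071], TCP at [0.214, 0.614, 0.239] pointing down, gripper open.
Joint ranges: [-2.7, 2.7], [-0.37, 2.16], [-1.27, 1.26], [0.24, 2.4], [-1.31, 4.45], [0.19, 1.91], [-2.76, 2.76]. Speed limits (rad/s): [2.39, 2.39, 3.14, 3.14, 3.14, 3.14, 3.14].

### API

Orientations are given as [roll, pitch, yaw] about the fixed x, y, z axes, in that order (R = Rz(yaw) Ry(pitch) Rx(roll)).
In Python, from rig import arm gives the robot as it stands.
- The arm moves only by the tool servo_tool, never from a script. Its argument "rows" is a list of rows, each a list of 6 numbers: the shift along the world's x, y, z in cm, then the turn, a rotation vector about the world's x, y, z in rad. A call has 1 to 8 rows; each row shifts and turns the pose as measured when the row begins; what a row does not reach is not made up. A row lasts 1/12 s, in which the tool goes at most 41.7 mm and 7.16 degrees, less where a joint would pass 70% of its speed; a pose out of reach is approached as far as the arm can. A call is refused whole if a number of a shift passes 4.17 or a number of a turn 0.125, either way. A call with a gripper value outside its range is refused whole. "grip" is the opening, from 0 (shut) to 1 (fully open), set as the call begins (left out, the last holds). The fingers move at their own pace and stop on an object; the grip force is fixed at half the most. Time passes only in rows, so rows that do not move let the fingers close. It gives the time, the measured TCP pose, the force and the opening at its end, in the units of the state.
- arm.read_state(): the state, without advancing time (a new reading comes with each control period).
- arm.snapshot(name): name is "scene" or "top"; returns the picture (420x560x3 uint8, red, green, blue); there is no depth.
- arm.get_calibration(name): a dict with "vfov" (degrees; the focal length in pixels is half the picture's height over the tangent of half this angle, whatever the lens; pixels are square), "cx", "cy" (the principal point, pixels), "dist_coeffs" ([k1, k2, p1, p2, k3] as OpenCV has them; the pictures are not rectified), "rvec" (rotation vector, rad) and "tvec" (3), from world to camera coordinates, as OpenCV has them. Camera axes: x right, y down, z forward; pixel columns grow to the right and rows downward; lengths in m; the calibration is good to about 2 mm. A picture is of the moment at which its call begins. get_calibration takes no time and is no camera call.
- arm.job_done(): hands the job in, once; it reports no verdict.
Trained networks look in the newest picture that a camera, given by its name, has taken for a name from the list of things; names that differ only in an ending like _2 or _b are one class to them, and where a whole thing is asked for, a point or a joint stands for the part that bears it (a point fixed in the world has none). Each returns a list of dicts, best first, with "score" (0 to 1); they miss things now and then, are a little off and sometimes report something else, mostly with a low value. They report only what shows in the picture. A call takes as long as a camera call. They do not tell look-alikes from the thing itself.
- arm.find_in(camera, name): "centre" ([x, y, z] in m, in world coordinates, good to about 4 mm: the middle of the surface that is visible of it).
- arm.pinpoint(camera, name): "centre" ([x, y, z] in m, in world coordinates, good to about 4 mm: a listed point, or the origin of a listed thing).
The state is a dict: "clock": time; "joint_positions": joint angles; "joint_vel": joint speeds; "tau": joint torques, N m; "position": TCP position; "ee_rot": TCP orientation; "wrist_force": force on the tool from outside, world axes, zero at the start; "torque": the same for the moment, N m; "grip_width": finger opening in m.
Only numpy, scipy, OpenCV 4.12 (cv2) and the standard library are available. Lean on these libraries where they do the work, as an engineer would, in place of code of your own. Each camera call takes 0.05 s, during which the arm holds its last target.

### The job

Open the white grit bottle clamped on the fir board: press its grey winged safety cap down against the spring, keep it pressed and turn it about a sixth of a turn counter-clockwise (seen from above) so that it comes free, then lift it off. Finish while still holding the cap in the gripper, level and still, straight above the bottle and about 80 mm higher than where it sat; leave the jar, the rubber lid and the green stone where they are.

Things in the scene. Friction and masses are not known exactly. Their poses are not given: they have to be found in the camera images.
- cap: grey push-and-turn cap, 78 mm across, ribbed skirt, 100 to 200 g, locked on the bottle at first. Origin on its axis at the skirt's lower edge, z up. Flat top 24.5 mm above the origin; across it stands a straight grip bar along the cap's x: 60 mm long, 16 mm wide (y), bar top 50.5 mm above the origin. Pinch the bar from above, fingertips on or just above the flat top
- bottle: white wide-neck bottle, body 92 mm across, in a steel clamp foot (140 x 100 x 8 mm, uprights to 46 mm) fixed on the board; cannot move or turn. Origin under the foot's centre on the bottle's axis, z up, 18 mm above the work surface. Neck rim at 135 mm. The locked cap's origin is 122 mm up, its x axis along the bottle's x
- mouth (a point): centre of the neck rim, hidden under the cap. Lock: three hooks in the skirt are sprung up into notches in the neck. Pressed down 5.5 mm or more (it stops on the rim at 7.5 mm) the cap turns, only counter-clockwise from above; clockwise is blocked. From 40 to 80 degrees of turn it is free to lift, 60 is best, and just past 80 it stops; no thread
- bar_end (a point): top of the end of the cap's grip bar that points along the cap's +x, 30 mm from the axis; seen from above it swings counter-clockwise as the cap is opened (towards the bottle's +y)
- plug (a joint): travel (m) of the black sprung sealing plug in the bottle's mouth, hidden under the cap: 0 with the cap locked, grows as the cap is pressed (0.0075 = cap on the rim), -0.0015 with the cap off. Spring about 6 N at 0, about 11 N at 0.0075
- jar: bystander: open frosted glass jar, 68 mm across, 85 mm tall, loose on the board; origin under its centre
- lid: bystander: black rubber lid, 76 mm disc 15 mm thick, loose, flat on the board; origin under its centre
- nodule: bystander: green malachite nodule, lumpy, about 70 mm across and 47 mm tall, loose on the board; origin under its centre
- rack: bystander: drying rack of steel rods, 130 x 180 mm, 58 mm tall, fixed on the board; origin under its centre
There are look-alikes about, which are no part of the job. What is shaped like the cap but yellow is not meant.

How it is judged:
On the way, in this order (a step that is already met when the one before it is completed fails the run):
1. the cap is pressed well down, at least 4 mm, while still in its locked direction (value of joint plug above 0.004 m and y of bar_end in the frame of bottle below 0.012 m), for 0.05 s.
2. the cap is turned counter-clockwise at least 35 degrees on the bottle (y of bar_end in the frame of bottle above 0.0172 m and z of cap in the frame of bottle below 0.135 m), for 0.05 s.
At the end, for the whole second after the job is handed in: The cap is held by the fingers (more than 1 N), still (under 30 mm/s), level within 0.2 rad, 55 to 115 mm above where it sat, its axis within 30 mm of the bottle's axis, not touching the bottle; jar, rubber lid and green stone within 20 mm of where they began (z of cap in the frame of bottle between 0.177 and 0.237 m and horizontal distance between cap and bottle below 0.03 m and angle between cap's own z axis and vertical below 0.2 rad and linear speed of cap below 0.03 m/s and contact force between the fingers and cap above 1 N and contact force between cap and bottle below 0.1 N and distance of each of jar, lid, nodule from where it was at the start of the episode below 0.02 m); the arm keeps its last pose, push and grip.
It fails at once if the jar is moved more than 20 mm (distance of jar from where it was at the start of the episode above 0.02 m).
It fails at once if the rubber lid is moved more than 20 mm (distance of lid from where it was at the start of the episode above 0.02 m).
It fails at once if the green stone is moved more than 20 mm (distance of nodule from where it was at the start of the episode above 0.02 m).
It also fails if it takes over 32 s, if anything falls off the work surface, if the arm or the gripper's body presses on something with over 40 N, if the wrist force passes 120 N, or if a joint passes its speed limit or range.

## Working session

There is one attempt and no reset: what is moved stays moved. The work goes in short steps, Python scripts to look and compute and a tool call to move; the robot and the scene stay as the last step left them, time stands still between calls to the robot, and variables do not carry over. Pictures are saved under pics/ and viewed, and the job is handed in when it is done.

Besides the shell and the picture viewer there is one more tool, called after "Request:" as a command line: name --pt "numbers of a row" for each row, then --argument value for the rest. servo_tool: Moves the arm, as the interface text tells. Its arguments: {"type":"object","properties":{"rows":{"type":"array","items":{"type":"array","items":{"type":"number"}}},"grip":{"type":"number"}},"required":["rows"]}

```bash
mkdir -p pics; ls
cat > h.py <<'E'
import numpy as np,cv2
from rig import arm
def snap(c,n):
    im=arm.snapshot(c); cv2.imwrite(f'pics/{n}.png',im[:,:,::-1]); return im
def cal(c):
    k=arm.get_calibration(c); f=210/np.tan(np.radians(k['vfov'])/2)
    return np.array([[f,0,k['cx']],[0,f,k['cy']],[0,0,1]]),np.array(k['dist_coeffs'],float),np.array(k['rvec'],float),np.array(k['tvec'],float)
def proj(c,P):
    K,d,r,t=cal(c); return cv2.projectPoints(np.array(P,float).reshape(-1,3),r,t,K,d)[0].reshape(-1,2)
def atz(c,uv,z):
    K,d,r,t=cal(c); n=cv2.undistortPoints(np.array(uv,float).reshape(-1,1,2),K,d).reshape(-1,2)
    R=cv2.Rodrigues(r)[0]; C=-R.T@t.ravel(); o=[]
    for a in n:
        v=R.T@np.array([a[0],a[1],1]); o.append(C+v*(z-C[2])/v[2])
    return np.array(o)
E
python3 - <<'E'
from h import *
s=arm.read_state(); print(s, arm.grip_depth)
for c in ('scene','top'):
    snap(c,c+'0')
    for n in ('cap','bottle','bar_end','jar','lid','nodule'):
        for f in (arm.pinpoint,arm.find_in):
            r=f(c,n); print(c,n,f.__name__,[(np.round(q['centre'],3).tolist(),round(q['score'],2)) for q in r])
E
```

```text
pics
{'clock': 0.0, 'joint_positions': array([-1.30220551,  0.53719072, -0.00442024,  1.53880541,  0.00255763,
        1.06730382, -0.07120194]), 'joint_vel': array([ 6.26524218e-04, -1.22840418e-03,  1.45956251e-04, -3.54373909e-04,
        3.92479423e-04, -2.75780390e-04, -3.83609688e-06]), 'tau': array([-5.72435365e-04, -5.70980108e+01,  9.90157463e-01, -2.51597106e+01,
       -5.62255376e-02,  1.81203336e-02,  1.41510768e-04]), 'position': array([0.21339195, 0.61335107, 0.23784973]), 'ee_rot': array([-3.13989368e+00,  9.73040506e-05,  2.80683550e+00]), 'wrist_force': array([-0.22072573, -0.72691325,  0.21609495]), 'torque': array([ 0.03384071,  0.00209804, -0.0407918 ]), 'grip_width': 0.08808837968686943} 0.0187
scene cap call [([0.247, 0.26, 0.0], 0.95), ([0.557, -0.069, 0.138], 0.94)]
scene cap call [([0.57, -0.062, 0.162], 0.75), ([0.259, 0.261, 0.025], 0.55)]
scene bottle call [([0.553, -0.072, 0.019], 0.94), ([0.557, -0.066, 0.137], 0.57)]
scene bottle call [([0.588, -0.056, 0.063], 0.95)]
scene bar_end call [([0.215, 0.251, 0.047], 0.83)]
scene bar_end call [([0.567, -0.065
[... 450 characters left out ...]
0.556, -0.072, 0.138], 0.59), ([0.555, -0.07, 0.023], 0.59)]
top cap call [([0.553, -0.07, 0.163], 0.6), ([0.241, 0.258, 0.02], 0.59)]
top bottle call [([0.554, -0.071, 0.024], 0.7)]
top bottle call [([0.519, -0.059, 0.03], 0.67)]
top bar_end call [([0.58, -0.084, 0.193], 0.79), ([0.219, 0.247, 0.051], 0.64)]
top bar_end call [([0.553, -0.07, 0.167], 0.78), ([0.245, 0.254, 0.024], 0.6)]
top jar call [([0.556, 0.309, 0.019], 0.85)]
top jar call [([0.56, 0.321, 0.066], 0.98)]
top lid call [([0.701, -0.21, 0.021], 0.77)]
top lid call []
top nodule call [([0.541, -0.255, 0.018], 0.94), ([0.55, -0.071, 0.021], 0.32)]
top nodule call [([0.543, -0.253, 0.057], 0.64), ([0.701, -0.208, 0.034], 0.55)]
```

View pics/scene0.png

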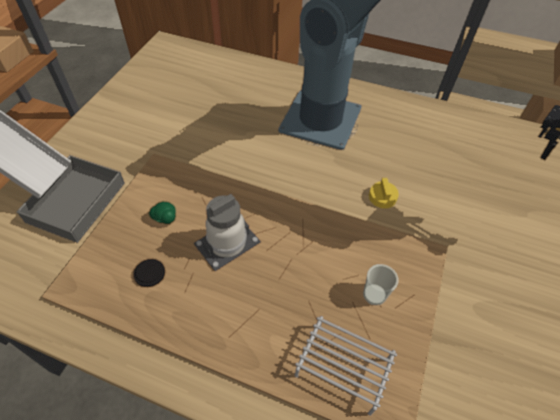

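View pics/top0.png

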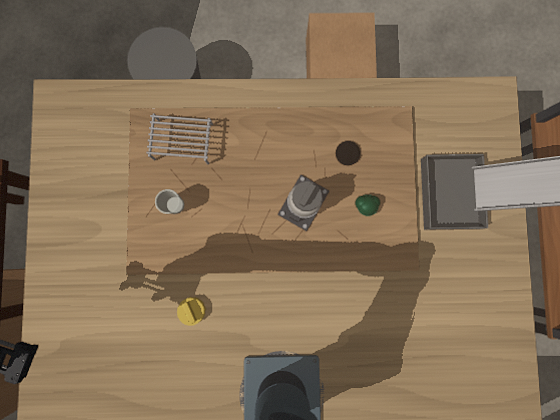

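Run:
```python
from h import *
im=cv2.imread('pics/top0.png')
u=proj('top',[[.555,-.071,.19]])[0];print(u, arm.read_state()['clock'])
x,y=map(int,u); a=im[max(0,y-50):y+50,max(0,x-50):x+50]; print(max(0,x-50),max(0,y-50))
cv2.imwrite('pics/crop0.png',cv2.resize(a,None,fx=6,fy=6,interpolation=cv2.INTER_CUBIC))
```

```text
[307.16832956 194.069089  ] 1.3
257 144
```

View pics/crop0.png

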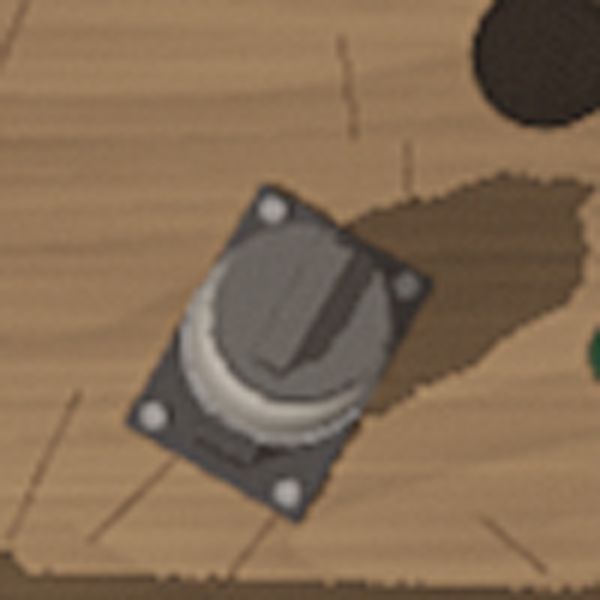

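The bottle stands at about (305,197) in the top picture, with its grip bar parallel to the foot's long side, pointing up and right. The yellow cap at (190,311) is the look-alike. Next I refine the axis and the yaw from the foot corners.

Run:
```python
from h import *
o=np.array([257,144])
c=np.array([(265,185),(435,285),(300,520),(130,425)])/6+o-.4
P=atz('top',c,.026)[:,:2]; print(P,P.mean(0))
a=(P[0]+P[1]-P[2]-P[3])/2; b=(P[0]+P[3]-P[1]-P[2])/2
print('long',np.linalg.norm(a),np.degrees(np.arctan2(a[1],a[0])),'short',np.linalg.norm(b),np.degrees(np.arctan2(b[1],b[0])))
# bolts
m=np.array([(272,208),(407,285),(287,492),(152,415)])/6+o-.4
B=atz('top',m,.029)[:,:2];print('bolts',B.mean(0)); a=(B[0]+B[1]-B[2]-B[3])/2;print(np.degrees(np.arctan2(a[1],a[0])))
# disc: approx ellipse of cap flat top z=.1645
e=np.array([(303,310)])/6+o-.4
print('disc',atz('top',e,.160))
s=atz('top',np.array([(360,247),(292,368)])/6+o-.4,.1905)[:,:2];print(s,np.degrees(np.arctan2(*(s[0]-s[1])[::-1])))
im=cv2.imread('pics/scene0.png');u=proj('scene',[[.554,-.071,.165]])[0];x,y=map(int,u);print(u)
cv2.imwrite('pics/crop1.png',cv2.resize(im[y-40:y+60,x-50:x+50],None,fx=6,fy=6,interpolation=cv2.INTER_CUBIC))
# overlay model with candidate
def ov(c,xy,yaw,name):
    im=cv2.imread(f'pics/{c}0.png'); S=4; u=proj(c,[[xy[0],xy[1],.15]])[0].astype(int); 
    x0,y0=u[0]-60,u[1]-60; z=cv2.resize(im[y0:y0+120,x0:x0+120],None,fx=5,fy=5,interpolation=cv2.INTER_CUBIC)
    R=np.array([[np.cos(yaw),-np.sin(yaw)],[np.sin(yaw),np.cos(yaw)]])
    def poly(p,zz,col):
        q=np.c_[np.array(p)@R.T+xy,np.full(len(p),zz)]; v=((proj(c,q)-[x0,y0]+.5)*5).astype(int); cv2.polylines(z,[v.reshape(-1,1,2)],True,col,1)
    t=np.linspace(0,2*np.pi,60)
    poly([(.03,.008),(-.03,.008),(-.03,-.008),(.03,-.008)],.1905,(0,0,255))
    poly(np.c_[.039*np.cos(t),.039*np.sin(t)],.1645,(0,255,0))
    poly([(.07,.05),(-.07,.05),(-.07,-.05),(.07,-.05)],.026,(255,255,0))
    cv2.imwrite(f'pics/{name}.png',z)
xy=(P.mean(0)+B.mean(0))/2
for c in('top','scene'): ov(c,xy,np.radians(-29.5),'ov_'+c)
```

```text
[[ 0.63880193 -0.06583817]
 [ 0.58744913 -0.14935973]
 [ 0.47161178 -0.07990877]
 [ 0.51962135  0.00299576]] [ 0.55437105 -0.07302773]
long 0.1363416101224933 -30.472617503801565 short 0.09691558548164345 59.16127512057287
bolts [ 0.55578843 -0.07135993]
-30.947641364639686
disc [[ 0.55627617 -0.07309415  0.16      ]]
[[ 0.57864627 -0.09560003]
 [ 0.52707574 -0.06554912]] -30.229984573518145
[222.13605928 207.67565728]
```

View pics/ov_top.png

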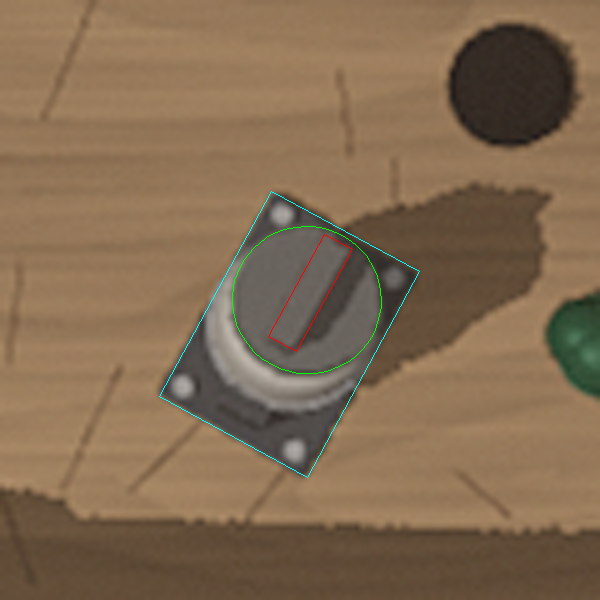

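View pics/ov_scene.png

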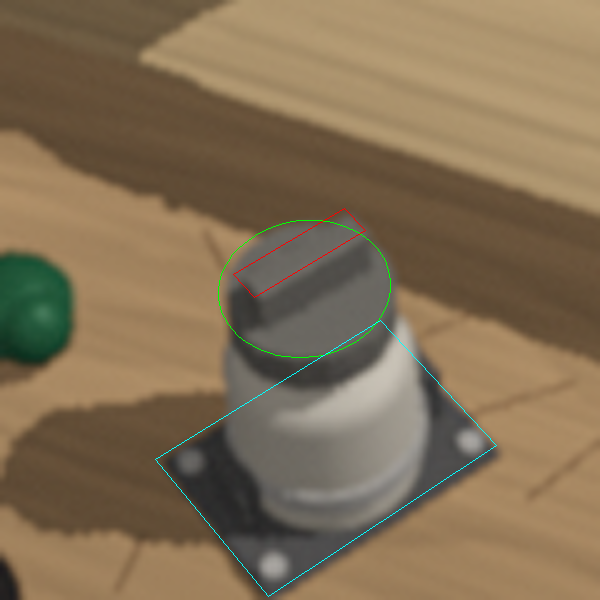

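Request:
servo_tool --pt "1.7 -3.4 0.2 0 0 -0.01" --pt "1.7 -3.4 0.2 0 0 -0.01" --pt "1.7 -3.4 0.2 0 0 -0.01" --pt "1.7 -3.4 0.2 0 0 -0.01" --pt "1.7 -3.4 0.2 0 0 -0.01" --pt "1.7 -3.4 0.2 0 0 -0.01" --pt "1.7 -3.4 0 0 0 -0.01" --pt "1.7 -3.4 0 0 0 -0.01" --grip 1

```text
clock: 1.97
position: [0.3454, 0.3386, 0.2507]
ee_rot: [3.136, -0.005, 2.739]
wrist_force: [1.0, -0.3, 0.0]
grip_width: 0.0883
```

Run:
```python
from h import *
s=arm.read_state(); print(s['clock'],s['joint_positions'],s['position'],s['ee_rot'],s['wrist_force'])
```

```text
1.9667 [-0.93735882  0.23470155  0.08518051  1.96123785 -0.03244238  0.94279517
  0.33296416] [0.34537199 0.33856888 0.25070576] [ 3.13586072 -0.00493572  2.73930268] [ 0.99200979 -0.27442932  0.01464294]
```

Request:
servo_tool --pt "1.75 -3.42 0 0.002 0 -0.01" --pt "1.75 -3.42 0 0.002 0 -0.01" --pt "1.75 -3.42 0 0 0 -0.01" --pt "1.75 -3.42 0 0 0 -0.01" --pt "1.75 -3.42 0 0 0 -0.01" --pt "1.75 -3.42 0 0 0 -0.01" --pt "1.75 -3.42 0 0 0 -0.01" --pt "1.75 -3.42 0 0 0 -0.01"

```text
clock: 2.63
position: [0.4902, 0.0507, 0.2539]
ee_rot: [3.125, -0.003, 2.657]
wrist_force: [1.3, 1.0, -0.0]
grip_width: 0.088
```

Request:
servo_tool --pt "1.75 -3.42 0 0 0 -0.01" --pt "1.75 -3.42 0 0 0 -0.01" --pt "1.75 -3.42 0 0 0 0" --pt "1 -2 0 0 0 0" --pt "0 0 0 0 0 0"

```text
clock: 3.05
position: [0.5572, -0.0878, 0.2558]
ee_rot: [3.125, 0.004, 2.626]
wrist_force: [-0.1, -0.3, -0.2]
grip_width: 0.0878
```

Run:
```python
from h import *
s=arm.read_state(); print(s['clock'],s['joint_positions'],s['position'],s['ee_rot'],s['wrist_force'])
d=np.array([.555,-.072])-s['position'][:2]; print(d*100, np.radians(150.2)-s['ee_rot'][2], s['position'][2])
from scipy.spatial.transform import Rotation as R
A=R.from_euler('xyz',s['ee_rot']);B=R.from_euler('xyz',[np.pi,0,np.radians(150.2)]);print((B*A.inv()).as_rotvec())
```

```text
3.05 [-0.20998089  0.3798355   0.37939148  1.77899312 -0.17956374  1.00534748
  1.29516521] [ 0.55722502 -0.08777553  0.2557504 ] [3.1254817  0.00380371 2.62569337] [-0.07096457 -0.31709671 -0.20886774]
[-0.22250195  1.57755292] -0.00420883341403222 0.2557503970974592
[-0.01211399  0.01128191 -0.00423938]
```

Request:
servo_tool --pt "-0.2 1.58 -1.5 -0.012 0.011 -0.004" --pt "0 0 -1.5 0 0 0" --pt "0 0 -1.0 0 0 0" --pt "0 0 0 0 0 0"

```text
clock: 3.38
position: [0.556, -0.0732, 0.2153]
ee_rot: [3.141, 0.003, 2.617]
wrist_force: [0.2, 1.0, 0.3]
grip_width: 0.0877
```

```bash
cat > st.py <<'E'
from h import *
from scipy.spatial.transform import Rotation as R
import sys
s=arm.read_state(); print(s['clock'],s['joint_positions'].round(3),s['position'],s['ee_rot'],s['wrist_force'],s['torque'],s['grip_width'])
d=np.array([.555,-.072])-s['position'][:2]
yaw=float(sys.argv[1])
A=R.from_euler('xyz',s['ee_rot']);B=R.from_euler('xyz',[np.pi,0,np.radians(yaw)]);print(d*100,(B*A.inv()).as_rotvec())
E
python3 st.py 150.2
python3 - <<'E'
from h import *
for c,p in(('top',(.555,-.072,.19)),('scene',(.555,-.072,.18))):
    im=snap(c,c+'1'); x,y=proj(c,[p])[0].astype(int)
    cv2.imwrite(f'pics/{c}1c.png',cv2.resize(im[y-50:y+50,x-50:x+50,::-1],None,fx=5,fy=5,interpolation=cv2.INTER_CUBIC))
E
```

```text
3.3833 [-0.232  0.426  0.367  1.821 -0.186  0.925  1.263] [ 0.55598727 -0.07323006  0.21529951] [3.14077751e+00 2.66893826e-03 2.61659247e+00] [0.15736828 0.95537467 0.25707565] [ 0.07231587 -0.01853113 -0.06244557] 0.08766628828884453
[-0.09872711  0.12300585] [0.0006257  0.0027196  0.00489098]
```

View pics/scene1c.png

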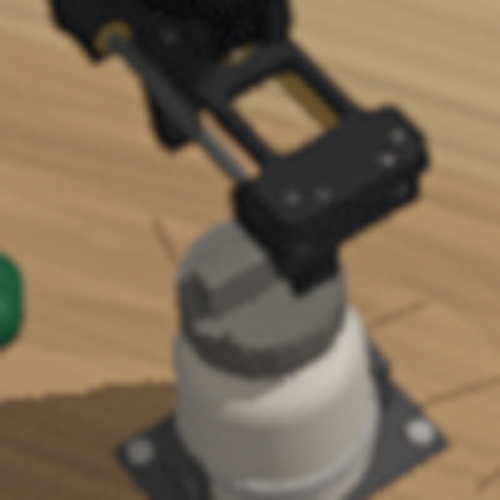

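The open jaws hang over the cap at about (330,270) in the crop, one finger on the near side, and they open across the bar. Now I descend astride the bar.

Request:
servo_tool --pt "-0.1 0.1 -1.5 0 0.002 0.004" --pt "0 0 -1.5 0 0 0" --pt "0 0 -1.1 0 0 0" --pt "0 0 -0.4 0 0 0" --pt "0 0 0 0 0 0"

```text
clock: 3.9
position: [0.5586, -0.0724, 0.1749]
ee_rot: [3.137, 0.01, 2.621]
wrist_force: [0.1, -0.0, 0.7]
grip_width: 0.0876
```

```bash
python3 st.py 150.2
```

```text
3.9 [-0.216  0.48   0.347  1.853 -0.214  0.834  1.289] [ 0.55859215 -0.07238156  0.17488251] [3.13657782 0.0095787  2.62123941] [ 0.13852672 -0.04460023  0.72115967] [-0.02387186  0.04524415 -0.01121252] 0.08759976674045453
[-0.35921455  0.03815626] [0.00041001 0.01080422 0.00022111]
```

Request:
servo_tool --pt "-0.36 0 -0.5 0 0.011 0" --pt "0 0 -0.2 0 0 0" --pt "0 0 0 0 0 0"

```text
clock: 4.15
position: [0.5556, -0.0725, 0.1689]
ee_rot: [3.142, 0.001, 2.621]
wrist_force: [-0.2, -0.6, -0.2]
grip_width: 0.088
```

```bash
python3 st.py 150.2
```

```text
4.15 [-0.214  0.489  0.345  1.856 -0.216  0.832  1.291] [ 0.55556363 -0.07253007  0.16890264] [3.14151490e+00 8.99440677e-04 2.62112145e+00] [-0.24020878 -0.60236231 -0.15437955] [-0.02895875  0.00175177 -0.00787168] 0.08803978921952249
[-0.05636328  0.05300679] [0.00037967 0.00081908 0.00036305]
```

Request:
servo_tool --pt "0 0 -0.1 0 0 0" --pt "0 0 0 0 0 0" --pt "0 0 0 0 0 0" --pt "0 0 0 0 0 0" --pt "0 0 0 0 0 0" --pt "0 0 0 0 0 0" --grip 0

```text
clock: 4.65
position: [0.5565, -0.0727, 0.1692]
ee_rot: [3.14, 0.003, 2.621]
wrist_force: [0.8, -0.0, -0.0]
grip_width: 0.0502
```

```bash
python3 st.py 150.2
```

```text
4.65 [-0.213  0.489  0.345  1.856 -0.217  0.831  1.291] [ 0.55649812 -0.07273347  0.16918582] [3.14035543e+00 2.96247461e-03 2.62091852e+00] [ 0.80547735 -0.01548492 -0.00112104] [ 0.03449631 -0.03531455 -0.01779341] 0.050172276455825886
[-0.14981169  0.07334674] [0.00039956 0.00318549 0.00056419]
```

Request:
servo_tool --pt "-0.1 0 0 0 0.003 0" --pt "0 0 0 0 0 0" --pt "0 0 0 0 0 0" --pt "0 0 0 0 0 0" --pt "0 0 0 0 0 0" --pt "0 0 0 0 0 0" --pt "0 0 0 0 0 0"

```text
clock: 5.23
position: [0.5556, -0.0724, 0.1693]
ee_rot: [3.142, 0.0, 2.621]
wrist_force: [-0.4, -0.8, -0.6]
grip_width: 0.0153
```

```bash
python3 st.py 150.2
```

```text
5.2333 [-0.214  0.489  0.345  1.855 -0.216  0.834  1.29 ] [ 0.55564678 -0.07237259  0.16931596] [3.14151910e+00 3.06599906e-04 2.62135441e+00] [-0.39584567 -0.77690416 -0.62560846] [-0.07811135  0.05646517 -0.01726099] 0.01532389116121807
[-0.06467768  0.03725866] [8.85673858e-05 3.02603665e-04 1.30120122e-04]
```

Request:
servo_tool --pt "0 0 -0.4 0 0 0" --pt "0 0 -0.4 0 0 0" --pt "0 0 -0.3 0 0 0"

```text
clock: 5.48
position: [0.556, -0.0725, 0.1614]
ee_rot: [3.14, -0.0, 2.621]
wrist_force: [-14.2, 3.0, 41.1]
grip_width: 0.0158
```

```bash
python3 st.py 150.2
```

```text
5.4833 [-0.209  0.5    0.34   1.86  -0.223  0.818  1.297] [ 0.55597158 -0.07247959  0.1614281 ] [ 3.13993910e+00 -3.11104319e-05  2.62100030e+00] [-14.16681496   3.00850098  41.09302565] [ 0.50460834  2.80713512 -0.02780377] 0.015830845345745557
[-0.09715767  0.04795931] [-0.00145016  0.00079513  0.00048426]
```

Request:
servo_tool --pt "-0.1 0 -0.2 0 0 0" --pt "0 0 -0.2 0 0 0.1" --pt "0 0 -0.2 0 0 0.1" --pt "0 0 -0.2 0 0 0.1"

```text
clock: 5.82
position: [0.5582, -0.0727, 0.1615]
ee_rot: [3.135, 0.006, 2.928]
wrist_force: [-8.5, 1.7, 21.3]
grip_width: 0.0158
```

```bash
python3 st.py 210.2
```

```text
5.8167 [-0.146  0.492  0.26   1.855 -0.177  0.809  1.564] [ 0.55818094 -0.07265357  0.16146574] [3.13504672 0.00576382 2.92821258] [-8.51206516  1.70622218 21.26074668] [ 0.33406615  1.79964235 -0.26878196] 0.015785545218929217
[-0.31809364  0.06535701] [-0.00753693  0.00477891  0.74044587]
```

Request:
servo_tool --pt "-0.2 0 -0.2 -0.006 0.004 0.1" --pt "-0.1 0 -0.2 0 0 0.1" --pt "-0.1 0 -0.2 0 0 0.1" --pt "-0.1 0 -0.2 0 0 0.1"

```text
clock: 6.15
position: [0.5583, -0.0714, 0.1615]
ee_rot: [3.139, 0.014, -2.936]
wrist_force: [-5.3, 2.1, 17.1]
grip_width: 0.0157
```

```bash
python3 st.py 210.2
```

```text
6.15 [-0.068  0.482  0.155  1.856 -0.109  0.798  1.922] [ 0.55826841 -0.07143931  0.16146216] [ 3.1388371   0.01432774 -2.93594298] [-5.25562492  2.08307503 17.12123595] [ 0.49895886  1.24208963 -0.21141777] 0.015668056136350115
[-0.32684131 -0.0560685 ] [-0.0077385   0.01244325  0.3214143 ]
```

Request:
servo_tool --pt "-0.1 0 -0.2 -0.006 0.01 0.11" --pt "-0.1 0 -0.2 0 0.003 0.11" --pt "-0.1 0 -0.2 0 0.003 0.1" --pt "-0.1 0 -0.15 0 0 0"

```text
clock: 6.48
position: [0.558, -0.0711, 0.1615]
ee_rot: [3.141, 0.006, -2.597]
wrist_force: [-2.9, 1.1, 9.3]
grip_width: 0.0158
```

```bash
python3 st.py 210.2
python3 - <<'E'
from h import *
for c,p in(('top',(.555,-.072,.19)),('scene',(.555,-.072,.18))):
    im=snap(c,c+'2'); x,y=proj(c,[p])[0].astype(int)
    cv2.imwrite(f'pics/{c}2c.png',cv2.resize(im[y-50:y+50,x-50:x+50,::-1],None,fx=5,fy=5,interpolation=cv2.INTER_CUBIC))
E
```

```text
6.4833 [-0.007  0.483  0.073  1.846 -0.052  0.809  2.209] [ 0.55800407 -0.07111335  0.16154157] [ 3.14136749  0.0063638  -2.59671714] [-2.94335599  1.06311093  9.28247261] [0.21674499 0.39085847 0.05319892] 0.01582715000756378
[-0.30040692 -0.08866526] [-0.00344354  0.00535647 -0.01778673]
```

View pics/scene2c.png

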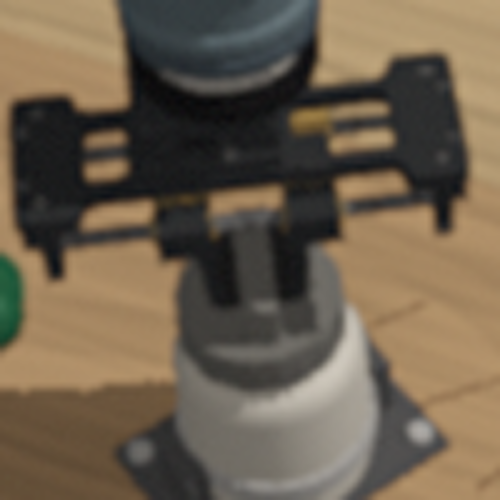

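The bar has turned with the jaws, and its near end shows between the fingers at about (290,320). Yaw changed by about 61°. Now I lift.

Request:
servo_tool --pt "0 0 0.5 -0.003 0.005 0" --pt "0 0 0.8 0 0 0" --pt "0 0 1.0 0 0 0" --pt "0 0 1.2 0 0 0" --pt "0 0 1.2 0 0 0"

```text
clock: 7.0
position: [0.5563, -0.0714, 0.2092]
ee_rot: [3.139, -0.003, -2.602]
wrist_force: [0.0, -1.4, -0.8]
grip_width: 0.0158
```

```bash
python3 st.py 210.2
```

```text
7.0 [-0.017  0.421  0.084  1.808 -0.044  0.918  2.197] [ 0.55631532 -0.07143327  0.20918557] [ 3.13912475e+00 -2.58035188e-03 -2.60204222e+00] [ 0.01602223 -1.40966191 -0.78365745] [ 0.05310115 -0.03672588 -0.00295203] 0.01578033152775756
[-0.13153185 -0.05667257] [-0.00081334 -0.00347669 -0.0124578 ]
```

Request:
servo_tool --pt "-0.1 0 1.2 0 0 0" --pt "0 0 1.2 0 0 0" --pt "0 0 0.8 0 0 0" --pt "0 0 0.3 0 0 0" --pt "0 0 0 0 0 0" --pt "0 0 0 0 0 0" --pt "0 0 0 0 0 0"

```text
clock: 7.58
position: [0.555, -0.0721, 0.2478]
ee_rot: [3.14, -0.001, -2.603]
wrist_force: [-0.0, 0.5, -0.9]
grip_width: 0.0159
```

```bash
python3 st.py 210.2
python3 - <<'E'
from h import *
for c,p in(('top',(.555,-.072,.19)),('scene',(.555,-.072,.18))):
    im=snap(c,c+'3'); x,y=proj(c,[p])[0].astype(int)
    for n in('cap','jar','lid','nodule'): print(c,n,[(np.round(q['centre'],3).tolist(),round(q['score'],2)) for q in arm.pinpoint(c,n)])
    cv2.imwrite(f'pics/{c}3c.png',cv2.resize(im[y-60:y+60,x-60:x+60,::-1],None,fx=5,fy=5,interpolation=cv2.INTER_CUBIC))
E
```

```text
7.5833 [-0.02   0.373  0.088  1.776 -0.039  0.997  2.193] [ 0.55499612 -0.0720897   0.24778412] [ 3.14009621e+00 -1.32261130e-03 -2.60310031e+00] [-0.01412272  0.5109676  -0.93519628] [0.11241852 0.00878247 0.02555969] 0.0158962090735499
[0.000388   0.00896978] [-0.00061722 -0.0018994  -0.01140191]
top cap [([0.24, 0.261, -0.002], 0.95)]
top jar []
top lid []
top nodule [([0.541, -0.257, 0.016], 0.63)]
scene cap [([0.248, 0.262, 0.002], 0.94), ([0.556, -0.068, 0.214], 0.65), ([0.552, -0.068, 0.156], 0.22)]
scene jar [([0.549, 0.307, 0.017], 0.67)]
scene lid [([0.703, -0.21, 0.022], 0.88), ([0.555, 0.307, 0.018], 0.71), ([0.744, 0.29, 0.018], 0.16)]
scene nodule [([0.543, -0.257, 0.02], 0.72)]
```

View pics/scene3c.png

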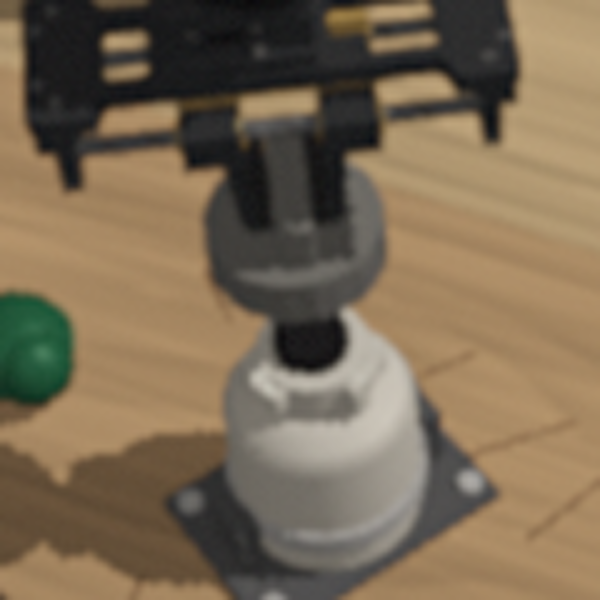

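The cap hangs level in the jaws at about (295,240). The neck and its black plug at (310,345) are open beneath it, clear of the cap. The arm is still, so I hand in.

```bash
python3 -c "
from rig import arm
print(arm.job_done()); s=arm.read_state(); print(s['clock'],s['position'],s['grip_width'],s['wrist_force'])"
```

```text
the job is handed in; nothing more can be done
None
the job is handed in; nothing more can be done
```

The cap is off the bottle, and I handed the job in at about 8 s with it still held in the gripper. I pinched the bar, pressed about 8 mm down to the rim stop (41 N at the wrist), turned the cap about 61° counter-clockwise while pressed, and lifted it straight up. `arm.job_done()` gave no verdict.

**Last checks before hand-in:**
- **Height:** the TCP was 78.5 mm above where it gripped the cap. The network put the cap's origin at z = 0.214 m, which is 0.196 m in the bottle's frame and inside the band.
- **Position and tilt:** the TCP was within 0.1 mm of the measured bottle axis and tilted under 0.01 rad.
- **Grip:** the fingers were stopped 15.9 mm apart on the 16 mm bar. The picture shows the cap level, clear of the open neck and black plug.
- **Bystanders:** the jar, rubber lid and green stone were found where they began, to within the networks' accuracy.

**Checks that failed or disagreed:**
- The top camera no longer found the jar, the lid or the held cap and reported only the yellow look-alike for the cap. I relied on the scene camera for these; both cameras saw the green stone.
- The wrist force showed a cap weight of only about 0.9 N, at the light end of the 100–200 g given. That is within the sensor's noise.
- I had no direct reading of the plug's travel. The press depth comes from the TCP's travel and the wrist force.

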